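# Hold a slide in focus in the desk viewer

### The job

Bring the slide into focus in the desktop slide viewer: turn its wing clamp knob clockwise (seen from above), all the way round to its end, so that the slide carrier is free, then push the carrier's upright tab with the fingers, pressing the carrier against the sprung plunger until it meets the hard stop of the viewer's head. Press firmly, with some 20 N, but do not ram it, and do not let go: the program finishes while the fingers still hold the carrier against the stop, pushing against the spring. Leave the other things on the desk where they are.

Things in the scene. Friction and masses are not known exactly. Their poses are not given: they have to be found in the camera images.
- viewer: slide viewer's fixed grey bed, plate 300 x 155 x 12 mm (x -140 to 160, y -65 to 90 mm). Origin at desk height on the slideway's centre line; +x is the way the carrier is pushed (to the head), +y the clamp knob's side, z up. Aluminium guide rails at |y| 15 to 31 mm, x -135 to 60 mm, tops 29 mm above the desk, keep the carrier captive: it only slides along x
- carrier: aluminium slide carrier in the slideway, 150 x 40 mm, about 350 g, slides easily (friction coefficient about 0.12). Origin: centre of its underside, 12 mm above the desk; axes as the viewer's. Its x in the viewer's frame: -35 to -28 mm at the start, at most -25 mm while clamped, -17 mm when its bumper touches the plunger, -5 mm at the hard stop. Push it by the tab at its rear end
- carrier_tab (a point): centre of the rear (-x) face of the carrier's upright push tab, 45 mm above the desk, x = -72 mm from the carrier's origin: push here towards the viewer's +x. The tab is 12 mm thick (x), 26 mm wide (y), its top 65 mm above the desk. Axes as the carrier's
- carrier_ear (a point): end of the carrier's ear, a bar 12 mm thick (x) and 10 mm high that sticks out to +y from 35 mm behind the carrier's origin, 61 mm from the centre line, 37 mm above the desk: the clamp's cam blocks it
- carrier_bumper (a point): centre of the front face of the carrier's bumper (75 mm ahead of the carrier's origin, 26 mm wide, 22 to 52 mm above the desk), which meets plunger and stop. A white 50 x 50 mm slide frame stands on it, top 98 mm above the desk
- head: the optical head fixed on the +x end of the viewer's bed, grey box 62 mm wide, 118 mm high, with a black eyepiece up to about 175 mm. Origin and axes are those of viewer. Its front face, at x = 70 mm in that frame, is the hard stop for the carrier's bumper
- plunger (a joint): travel of the sprung steel plunger into the head, m: 0 out, grows as it is pressed, 0.012 when the carrier's bumper meets the head. Spring 350 N/m with 2.8 N preload: 7 N at the stop; it pushes the carrier back about 12 mm when the push is released
- plunger_tip (a point): centre of the plunger's tip, a rod 11 mm across that stands 12 mm out of the head's front face on the slideway's centre line, 40 mm above the desk
- clamp (a joint): angle of the clamp knob, rad: 0 = clamped (its steel cam points to -x of the viewer and stands in the way of the carrier's ear), grows clockwise seen from above, end at 1.4. Starts at 0 to 0.15; the carrier is free above 1.0. Stays where it is left (friction 0.08 N m)
- clamp_grip (a point): centre of the knob's black wing grip, on the knob's upright turning axis, 68.5 mm above the desk, at x = -14, y = 55 mm in the viewer's frame. The wing is 42 mm long along this point's x axis, 12 mm thick along its y axis and 25 mm high (56 to 81 mm above the desk); it turns with the knob: at joint value 0 it lies along the viewer's x axis. The steel cam below it tops out 42 mm above the desk
- figurine: bystander, to be left where it is: pewter figure 66 mm high on a 34 mm foot, beside the viewer. Origin under its foot
- paperweight: bystander, to be left where it is: dark brown dome, 74 mm across, 37 mm high, beside the viewer. Origin at its underside
- loupe: bystander, to be left where it is: white hand magnifier lying flat, head 80 mm across and 30 mm high, handle 26 mm thick to -x reaching 143 mm from the origin. Origin under the head's centre
- pot: bystander, to be left where it is: empty white pen cup, 72 mm across, 95 mm high. Origin at its underside
- stapler: bystander, to be left where it is: black stapler 130 x 34 x 45 mm. Origin under its centre
- notes: bystander, to be left where it is: block of note paper 76 x 76 x 18 mm. Origin under its centre
- driver: bystander, to be left where it is: screwdriver about 150 mm long lying along its x axis, less than 35 mm high
Things that resemble listed ones, but are neither listed nor needed, are in the scene too. Of the things that look like the carrier, the middle-sized one is meant.

How it is judged:
On the way, in this order (a step that is already met when the one before it is completed fails the run):
1. the clamp knob is turned clockwise far enough to free the carrier, the plunger still out (value of joint clamp above 1.05 rad and value of joint plunger below 0.002 m), for 0.2 s.
2. the fingers press the carrier against the plunger, which gives way (value of joint plunger above 0.005 m and contact force between the fingers and carrier above 2 N), for 0.1 s.
At the end, for the whole second after the job is handed in: Knob past 1.05 rad; fingers push the carrier (over 6 N) so that it bears on the head with 1 to 50 N, plunger in at least 10.5 of 12 mm, carrier within 2 mm of its stopped position, level (0.06 rad) and still (10 mm/s), through the last second (value of joint plunger above 0.0105 m and contact force between carrier and head between 1 and 50 N and contact force between the fingers and carrier above 6 N and x of carrier in the frame of viewer above -0.007 m and angle between carrier's own z axis and vertical below 0.06 rad and value of joint clamp above 1.05 rad and linear speed of carrier below 0.01 m/s); the arm keeps its last pose, push and grip.
It fails at once if one of the other things on the desk is disturbed (moved over 30 mm) (distance of any of figurine, paperweight, loupe, pot, stapler, notes, driver from where it was at the start of the episode above 0.03 m).
It fails at once if the carrier is rammed against the viewer's head (over 60 N) (contact force between carrier and head above 60 N).
It also fails if it takes over 54 s, if anything falls off the work surface, if the arm or the gripper's body presses on something with over 40 N, if the wrist force passes 120 N, or if a joint passes its speed limit or range.

### The arm

A 6-joint arm with a two-finger parallel gripper is mounted at the origin on the work surface. World frame = base frame: x ahead of the robot, y to its left, z up, the work surface at z = 0. Lengths are in m, angles in rad, forces in N, time in s.
With the tool pointing down it reaches from about 0.325 to 0.85 m from the base axis. Payload 4.4 kg.
Tool frame: the origin (TCP) lies at the very end of the fingers, on their centre line; the grasp point (between the pads) lies 19 mm behind it; z points along the fingers, y is the line along which they close (so a half turn about z gives the same grasp; the last joint's range is limited). The gripper opens to 94 mm and grips with 3 to 60 N. Pads are 16 mm wide; open, the fingers measure 119 mm over their backs; the gripper's body (75 mm by 177 mm) begins 78 mm behind the grasp point.
Start: joints at [0.968, 0.207, 1.542, -0, 1.393, -0.15], TCP at [0.252, 0.517, 0.205] pointing down, gripper open.
Joint ranges: [-2.73, 2.73], [-0.86, 2.22], [0.23, 2.46], [-1.11, 4.25], [0.08, 2.63], [-2.82, 2.82]. Speed limits (rad/s): [2.79, 2.79, 3.14, 3.14, 3.14, 3.14].

### API

Orientations are given as a unit quaternion [w, x, y, z].
In Python, from rig import ctrl gives the robot as it stands.
- The arm moves only by the tool jog_arm, never from a script. Its argument "plan" is a list that holds one entry, the list of rows, each a list of 7 numbers: the shift along the tool's x, y, z in m, then the turn, a rotation vector about the tool's x, y, z in degrees, then the finger opening in m, from 0 to 0.094. In form: [[[dx, dy, dz, rx, ry, rz, hand], ...]]. A call has 1 to 10 rows; each row shifts and turns the commanded pose from where the row before left it, along the tool's axes as they then stand; what a row does not reach is not made up. A row lasts 1/8 s, in which the tool goes at most 62.5 mm and 10.7 degrees, less where a joint would pass 70% of its speed; a pose out of reach is approached as far as the arm can. A call is refused whole if a number of a shift passes 0.0625 or a number of a turn 10.7, either way. A call with a gripper value outside its range is refused whole. The fingers move at their own pace and stop on an object; the grip force is fixed at half the most. Time passes only in rows, so rows that do not move let the fingers close. It gives the time, the measured TCP pose, the force, the opening and the grip force at its end, in the units of the state.
- ctrl.state(): the state, without advancing time (a new reading comes with each control period).
- ctrl.read_camera(name): name is "side" or "top" or "wrist"; returns a dict with "color" (400x640x3 uint8, red, green, blue), "camera_matrix" (3x3 intrinsics, pixels), "extrinsics" (4x4, takes a point from camera to world coordinates); the wrist camera has in their place "T_tool_cam" (4x4, takes a point from camera to tool coordinates, whose origin is the TCP and whose axes are the flange's). Camera axes: x right, y up, looking along -z (the intrinsics and any distortion apply to the point x, -y, -z); pixel columns grow to the right and rows downward; lengths in m; the calibration is good to about 2 mm. The wrist camera is an equidistant fisheye: a pixel r from the principal point sees the ray r / f radians off the axis. A picture is of the moment at which its call begins: read the wrist's pose just before it. There is no depth.
- ctrl.close_job(): hands the job in; it is judged then, once.
The state is a dict: "time_s": time; "q": joint angles; "joint_vel": joint speeds; "tau": joint torques, N m; "tool_pos": TCP position; "orientation": TCP orientation; "ft_force": force on the tool from outside, world axes, zero at the start; "moment": the same for the moment, N m; "opening": finger opening in m; "finger_force": force on a finger pad.
Only numpy, scipy, OpenCV 4.12 (cv2) and the standard library are available. Lean on these libraries where they do the work, as an engineer would, in place of code of your own. Each camera call takes 0.05 s, during which the arm holds its last target. There are 200 camera calls.

## Working session

There is one attempt and no reset: what is moved stays moved. The work goes in short steps, Python scripts to look and compute and a tool call to move; the robot and the scene stay as the last step left them, time stands still between calls to the robot, and variables do not carry over. Pictures are saved under pics/ and viewed, at most 10 in all, crops included, and the job is handed in when it is done.

Besides the shell and the picture viewer there is one more tool, called after "Request:" by a JSON object that holds its "name" and its "arguments". jog_arm: Moves the arm, as the interface text tells. Its arguments: {"type":"object","properties":{"plan":{"type":"array","items":{"type":"array","items":{"type":"array","items":{"type":"number"}}}}},"required":["plan"]}

```bash
mkdir -p pics; cat > h.py <<'E'
import numpy as np, cv2
from rig import ctrl
from scipy.spatial.transform import Rotation as R
def cam(n,f):
    c=ctrl.read_camera(n); cv2.imwrite('pics/'+f,c['color'][:,:,::-1]); np.savez('pics/'+n+'.npz',**{k:v for k,v in c.items() if k!='name'}); return c
def ray(c,u,v):
    K=np.array(c['camera_matrix']);E=np.array(c['extrinsics'])
    d=np.array([(u-K[0,2])/K[0,0],-(v-K[1,2])/K[1,1],-1.]); d=E[:3,:3]@d
    return E[:3,3],d
def onz(c,u,v,z):
    o,d=ray(c,u,v); return o+d*(z-o[2])/d[2]
def proj(c,p):
    K=np.array(c['camera_matrix']);E=np.array(c['extrinsics'])
    q=E[:3,:3].T@(np.array(p)-E[:3,3]); return K[0,0]*q[0]/-q[2]+K[0,2], K[1,1]*-q[1]/-q[2]+K[1,2]
def st():
    s=ctrl.state(); return s
E
python3 - <<'E'
from h import *
for n in('top','side'):
    c=cam(n,n+'1.png'); print(c.keys(),c['camera_matrix'],c['extrinsics'])
s=st();print(s)
E
```

```text
dict_keys(['color', 'camera_matrix', 'extrinsics']) [[422.93089357   0.         324.05137206]
 [  0.         422.93089357 198.4787147 ]
 [  0.           0.           1.        ]] [[ 0.00173329  0.99282032 -0.11960273  0.42676512]
 [-0.99965812  0.0048406   0.02569461  0.01964786]
 [ 0.02608908  0.1195173   0.99248928  1.15048691]
 [ 0.          0.          0.          1.        ]]
dict_keys(['color', 'camera_matrix', 'extrinsics']) [[375.21652559   0.         314.25969236]
 [  0.         375.21652559 200.30903698]
 [  0.           0.           1.        ]] [[ 0.98589302  0.1365094  -0.09685114  0.46081576]
 [-0.16664876  0.74667164 -0.64397954 -0.63789059]
 [-0.01559326  0.65103506  0.75888748  0.85505452]
 [ 0.          0.          0.          1.        ]]
{'time_s': 0.1, 'q': array([ 9.67464416e-01,  2.07347144e-01,  1.54278335e+00, -1.46461929e-05,
        1.39345167e+00, -1.50510696e-01]), 'joint_vel': array([ 0.00045503, -0.0024904 , -0.00376289, -0.00140853,  0.000584  ,
       -0.0009057 ]), 'tau': array([ 3.76728131e-04, -3.71867967e+01, -2.82293558e+01,  7.02204905e-02,
        3.11300356e-02, -3.95417885e-05]), 'tool_pos': array([0.25118123, 0.51645351, 0.20441303]), 'orientation': array([-3.59428346e-04,  2.24479814e-01,  9.74478231e-01, -9.27578507e-04]), 'ft_force': array([0.27685696, 0.47143107, 0.74374241]), 'moment': array([-0.06050617, -0.02567672,  0.00282881]), 'finger_force': 0.0, 'opening': 0.0942325489751671}
```

View pics/top1.png

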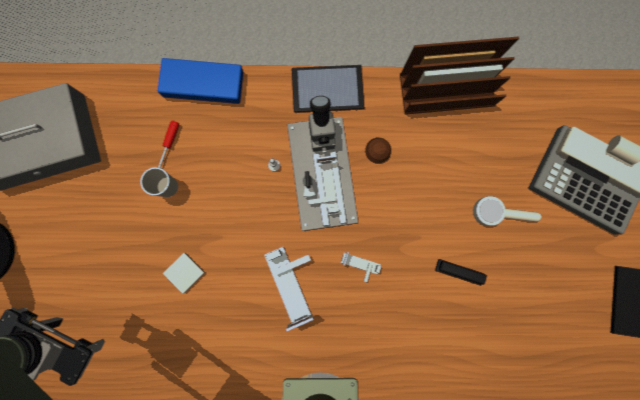

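View pics/side1.png

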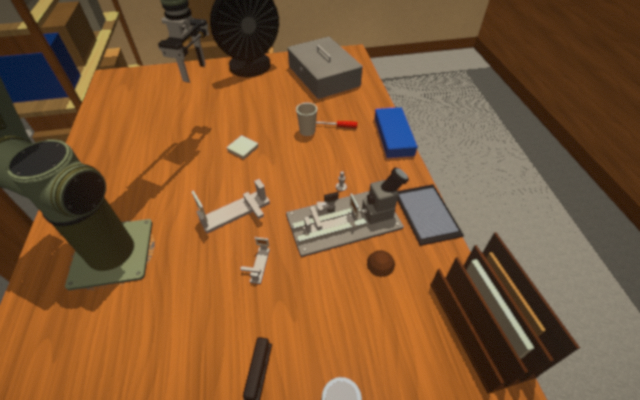

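The top view shows three carrier lookalikes: a large one at (288,288), a small one at (362,265), and the middle-sized one in the viewer at (326,185). The head is at (321,120) and the knob at (308,182). The middle-sized one in the viewer's slideway fits the description. I'll check it in a crop.

```bash
python3 - <<'E'
from h import *
a=cv2.imread('pics/top1.png')[85:240,265:400]
a=cv2.resize(a,None,fx=3.8,fy=3.8,interpolation=cv2.INTER_CUBIC)
b=cv2.imread('pics/side1.png')[160:260,270:420]
b=cv2.resize(b,None,fx=1.8,fy=1.8,interpolation=cv2.INTER_CUBIC)
o=np.zeros((a.shape[0],a.shape[1]+b.shape[1],3),np.uint8);o[:,:a.shape[1]]=a;o[:b.shape[0],a.shape[1]:]=b
print(o.shape);cv2.imwrite('pics/crop1.png',o)
E
```

```text
(589, 783, 3)
```

View pics/crop1.png

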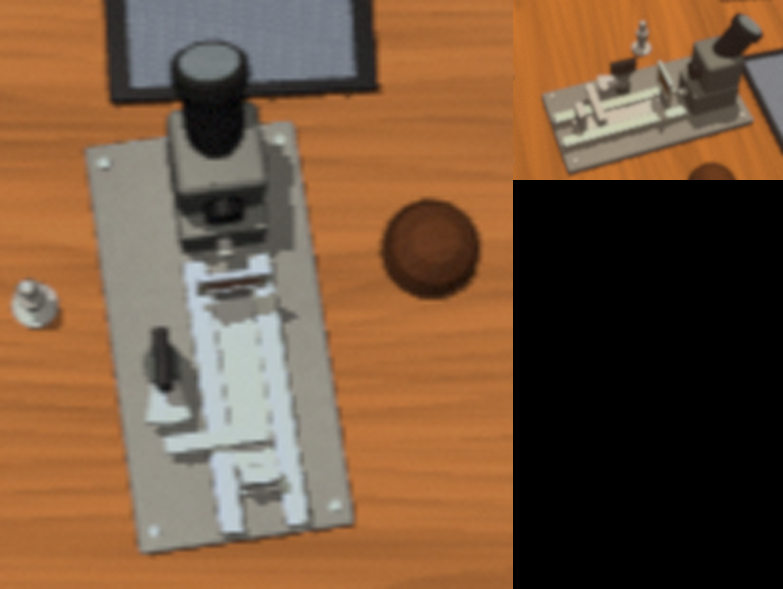

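The crop confirms the middle-sized carrier sits between the rails. Its tab is at crop (260,475), the ear at (180,443) and the wing at (161,360) with its cam pointing to -x. The bed corners are at crop (90,150), (295,124), (353,522) and (141,552), and I'll fit the viewer pose from those.

```bash
cat > fit.py <<'E'
from h import *
def top():
    return dict(np.load('pics/top.npz'))
def fit(c,px):
    W=np.array([onz(c,265+u/3.8,85+v/3.8,.012) for u,v in px])[:,:2]
    V=np.array([[.16,.09],[.16,-.065],[-.14,-.065],[-.14,.09]])
    wm,vm=W.mean(0),V.mean(0);H=(V-vm).T@(W-wm)
    yaw=np.arctan2(H[0,1]-H[1,0],H[0,0]+H[1,1])
    r=np.array([[np.cos(yaw),-np.sin(yaw)],[np.sin(yaw),np.cos(yaw)]])
    t=wm-r@vm
    print('res mm',np.round(1e3*(W-(V@r.T+t)),1).tolist())
    return r,t,yaw
E
python3 - <<'E'
from fit import *
c=top()
r,t,yaw=fit(c,[(90,150),(295,124),(353,522),(141,552)])
print('t',t,'yaw',yaw,np.degrees(yaw))
def w(x,y,z): return np.r_[r@[x,y]+t,z]
def p(x,y,z):
    u,v=proj(c,w(x,y,z));return round((u-265)*3.8),round((v-85)*3.8)
print('knob',w(-.014,.055,.0685),p(-.014,.055,.081),p(-.035,.055,.081),p(.007,.055,.081))
for x in(-.035,-.031,-.028):print(x,'tab top rear',p(x-.072,0,.065),'ear end',p(x-.035,.061,.037))
print('eyepiece top dist',np.hypot(*w(.1,0,0)[:2]))
s=st(); T=R.from_quat(np.r_[s['orientation'][1:],s['orientation'][0]]);print(T.as_matrix().round(3))
k=ctrl.read_camera('wrist');print(k['T_tool_cam'],k['camera_matrix'])
# tab: upper-left vs views
E
```

```text
res mm [[-2.8, -2.6], [-2.9, 1.5], [3.1, 2.2], [2.6, -1.1]]
t [ 0.62612075 -0.02003297] yaw 0.13696864990014454 7.8477255648832465
knob [0.60474213 0.03254035 0.0685    ] (164, 359) (168, 389) (160, 328)
-0.035 tab top rear (263, 486) ear end (167, 449)
-0.031 tab top rear (262, 480) ear end (166, 443)
-0.028 tab top rear (261, 476) ear end (166, 439)
eyepiece top dist 0.7252122525282488
[[-0.899  0.438 -0.001]
 [ 0.438  0.899 -0.002]
 [ 0.    -0.002 -1.   ]]
[[ 9.40015847e-04  9.73563471e-01  2.28414720e-01  6.54882427e-02]
 [ 9.99999531e-01 -9.68700633e-04  1.34673651e-05  1.05827667e-04]
 [ 2.34376819e-04  2.28414600e-01 -9.73563925e-01 -1.79193463e-01]
 [ 0.00000000e+00  0.00000000e+00  0.00000000e+00  1.00000000e+00]] [[309.70691629   0.         317.47077981]
 [  0.         309.70691629 198.75761713]
 [  0.           0.           1.        ]]
```

Request:
{"name": "jog_arm", "arguments": {"plan": [[[0,0,0,0,0,-10,0.094],[0,0,0,0,0,-10,0.06],[0,0,0,0,0,-9.8,0.06],[-0.032,-0.0508,0,0,0,0,0.06],[-0.032,-0.0508,0,0,0,0,0.06],[-0.032,-0.0508,0,0,0,0,0.06],[-0.032,-0.0508,0,0,0,0,0.06],[-0.032,-0.0508,0,0,0,0,0.06],[-0.032,-0.0508,0,0,0,0,0.06],[-0.032,-0.0508,0,0,0,0,0.06]]]}}

```text
time_s: 1.4
tool_pos: [0.4997, 0.1756, 0.2053]
orientation: [-0.0, -0.034, 0.999, 0.0]
ft_force: [0.7, 1.5, 0.7]
opening: 0.0602
finger_force: 0.0
```

Request:
{"name": "jog_arm", "arguments": {"plan": [[[-0.032,-0.0508,0,0,0,0,0.06],[-0.032,-0.0508,0,0,0,0,0.06],[-0.032,-0.0508,0,0,0,0,0.06],[0,0,0.03,0,0,0,0.06],[0,0,0,0,0,0,0.06],[0,0,0,0,0,0,0.06]]]}}

```text
time_s: 2.15
tool_pos: [0.6048, 0.0323, 0.1757]
orientation: [-0.0, -0.034, 0.999, 0.0]
ft_force: [0.9, 0.5, 0.5]
opening: 0.0602
finger_force: 0.0
```

```bash
python3 - <<'E'
from h import *
s=st();c=cam('wrist','w1.png');cam('top','top2.png')
print(s['q'],s['tool_pos'],s['ft_force'])
np.savez('pics/ws.npz',p=s['tool_pos'],o=s['orientation'])
E
```

```text
[-8.95732739e-02  2.95175432e-01  1.49471696e+00  1.01135814e-04
  1.35197764e+00 -1.72846108e+00] [0.60478314 0.0322631  0.17574955] [0.87750847 0.46950055 0.45659178]
```

View pics/w1.png

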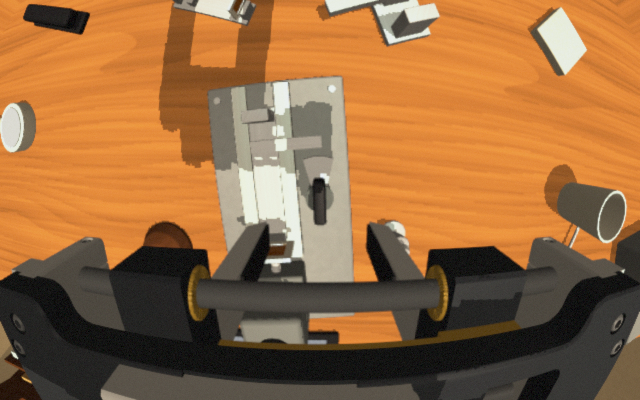

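The wrist view shows the black wing at about (319,200) with its cam pointing up the image (viewer -x). The tab is at (256,115) and the ear end at (320,143). Next I'll compare prediction with picture.

```bash
cat >> h.py <<'E'
def wcast(c,s,u,v,z):
    K=np.array(c['camera_matrix']);x=(u-K[0,2])/K[0,0];y=(v-K[1,2])/K[1,1];r=np.hypot(x,y)
    d=np.array([x/r*np.sin(r),-y/r*np.sin(r),-np.cos(r)]) if r>1e-9 else np.array([0,0,-1.])
    q=s['orientation'];T=np.eye(4);T[:3,:3]=R.from_quat(np.r_[q[1:],q[0]]).as_matrix();T[:3,3]=s['tool_pos']
    M=T@np.array(c['T_tool_cam']);d=M[:3,:3]@d;o=M[:3,3]
    return o+d*(z-o[2])/d[2]
E
python3 - <<'E'
from h import *
c=dict(np.load('pics/wrist.npz'));w=np.load('pics/ws.npz');s={'tool_pos':w['p'],'orientation':w['o']}
# plate corners at base end, (208,92) & (341,77); right edge at (352,250)
A=wcast(c,s,208,92,.012);B=wcast(c,s,341,77,.012);C=wcast(c,s,352,260,.012)
print(A,B,np.hypot(*(A-B)[:2]),'yaw',np.degrees(np.arctan2(*(C-B)[1::-1])),np.degrees(np.arctan2(*(B-A)[1::-1]))-90)
g=c['color'].max(2)[165:235,300:340]
m=(g<60).astype(np.uint8)
n,l,stt,_=cv2.connectedComponentsWithStats(m);i=1+np.argmax(stt[1:,4]);ys,xs=np.where(l==i)
print(stt[i],xs.mean()+300,ys.mean()+165)
img=cv2.resize(c['color'][150:240,280:370,::-1],None,fx=6,fy=6,interpolation=cv2.INTER_NEAREST);cv2.imwrite('pics/w1c.png',img)
E
```

```text
[ 0.5036075  -0.09981545  0.012     ] [0.48118456 0.04951483 0.012     ] 0.15100436758684363 yaw 8.283520627785837 8.539545063356485
[ 12  13  14  46 347] 317.9164265129683 197.1815561959654
```

View pics/w1c.png

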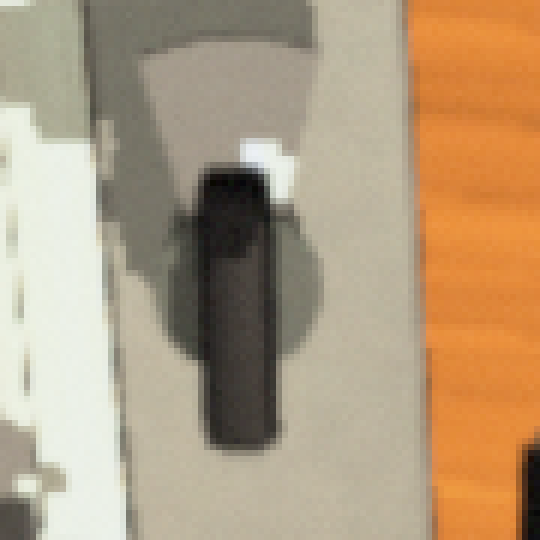

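The crop shows the wing's top face running from about (320.0,192.5) to (321.0,224.7), with the cam pointing to -x.

```bash
python3 - <<'E'
from h import *
c=dict(np.load('pics/wrist.npz'));w=np.load('pics/ws.npz');s={'tool_pos':w['p'],'orientation':w['o']}
a=wcast(c,s,320,192.5,.081);b=wcast(c,s,321,224.7,.081)
m=(a+b)/2;d=b-a;print(a,b,m,np.hypot(*d[:2]),np.degrees(np.arctan2(d[1],d[0])))
# viewer from corner B, yaw 8.3 -> knob
for yaw in (7.85,8.4):
    y=np.radians(yaw);r=np.array([[np.cos(y),-np.sin(y)],[np.sin(y),np.cos(y)]])
    A=np.array([.5036,-.0998]);B=np.array([.4812,.0495])
    t=(A+B)/2-r@[-.14,.0125];print(yaw,'t',t,'knob',t+r@[-.014,.055])
E
```

```text
[0.59756941 0.03401612 0.081     ] [0.62799219 0.0371124  0.081     ] [0.6127808  0.03556426 0.081     ] 0.030579941677050106 5.811270062879033
7.85 t [ 0.63279532 -0.01841165] knob [0.6114146  0.03416083]
8.4 t [ 0.63272416 -0.01706428] knob [0.61083979 0.03530054]
```

Request:
{"name": "jog_arm", "arguments": {"plan": [[[-0.002,0.0025,0.04,0,0,-2,0.05],[0,0,0.04,0,0,0,0.05],[0,0,0.03,0,0,0,0.05],[0,0,0.0165,0,0,0,0.05],[0,0,0,0,0,0,0.05]]]}}

```text
time_s: 2.88
tool_pos: [0.6063, 0.0348, 0.0486]
orientation: [-0.001, -0.051, 0.999, 0.0]
ft_force: [-0.1, 0.2, -0.6]
opening: 0.0504
finger_force: 0.0
```

Request:
{"name": "jog_arm", "arguments": {"plan": [[[0,0,0,0,0,0,0.022],[0,0,0,0,0,0,0.022],[0,0,0,0,0,0,0.005],[0,0,0,0,0,0,0.005],[0,0,0,0,0,0,0.005]]]}}

```text
time_s: 3.5
tool_pos: [0.6075, 0.0341, 0.0498]
orientation: [0.001, -0.051, 0.999, -0.0]
ft_force: [-0.5, -0.3, 4.4]
opening: 0.0188
finger_force: 30.0
```

The opening of 18.8 mm is wider than the wing, so the fingers have probably caught the round hub below it. I'll reopen, raise and grip again.

Request:
{"name": "jog_arm", "arguments": {"plan": [[[0,0,0,0,0,0,0.04],[0,0,0,0,0,0,0.04],[0,0,-0.0095,0,0,0,0.04],[0,0,0,0,0,0,0.02],[0,0,0,0,0,0,0.005],[0,0,0,0,0,0,0.005],[0,0,0,0,0,0,0.005]]]}}

```text
time_s: 4.38
tool_pos: [0.6067, 0.034, 0.0583]
orientation: [-0.0, -0.051, 0.999, -0.0]
ft_force: [0.1, -1.7, -0.1]
opening: 0.0116
finger_force: 30.0
```

Request:
{"name": "jog_arm", "arguments": {"plan": [[[0,0,0,0,0,6,0.005],[0,0,0,0,0,6,0.005],[0,0,0,0,0,6,0.005],[0,0,0,0,0,6,0.005],[0,0,0,0,0,6,0.005],[0,0,0,0,0,6,0.005]]]}}

```text
time_s: 5.12
tool_pos: [0.6069, 0.0347, 0.0583]
orientation: [-0.0, 0.262, 0.965, 0.0]
ft_force: [0.9, -0.1, -0.5]
opening: 0.0121
finger_force: 30.0
```

Request:
{"name": "jog_arm", "arguments": {"plan": [[[0,0,0,0,0,6,0.005],[0,0,0,0,0,6,0.005],[0,0,0,0,0,6,0.005],[0,0,0,0,0,6,0.005],[0,0,0,0,0,6,0.005],[0,0,0,0,0,4,0.005],[0,0,0,0,0,2,0.005],[0,0,0,0,0,0,0.005]]]}}

```text
time_s: 6.12
tool_pos: [0.6074, 0.0351, 0.0583]
orientation: [0.0, 0.546, 0.838, 0.001]
ft_force: [3.5, 3.5, -2.9]
opening: 0.0117
finger_force: 30.0
```

```bash
python3 -c "
from h import *
s=st();print(s['moment'],s['q'],s['ft_force'])"
```

```text
[ 0.55550789 -0.63397984 -0.02987249] [-0.08517507  0.42799249  1.57934092  0.00157948  1.13309974 -0.50254975] [ 3.54806374  3.45397701 -2.94808334]
```

Request:
{"name": "jog_arm", "arguments": {"plan": [[[0,0,0,0,0,2,0.005],[0,0,0,0,0,2,0.005],[0,0,0,0,0,1,0.005],[0,0,0,0,0,0,0.005]]]}}

```text
time_s: 6.62
tool_pos: [0.6075, 0.0352, 0.0583]
orientation: [0.0, 0.582, 0.813, 0.001]
ft_force: [5.3, 3.7, -3.3]
opening: 0.0116
finger_force: 30.0
```

```bash
python3 -c "
from h import *
s=st();print(s['moment'],s['orientation'],s['ft_force'],s['tool_pos'])"
```

```text
[ 0.69243344 -0.65670517  0.02882279] [2.06873005e-04 5.81847279e-01 8.13297431e-01 9.94988491e-04] [ 5.34636513  3.69867714 -3.30907577] [0.60746965 0.03515505 0.05830382]
```

Request:
{"name": "jog_arm", "arguments": {"plan": [[[0,0,0,0,0,2,0.005],[0,0,0,0,0,0,0.005]]]}}

```text
time_s: 6.88
tool_pos: [0.6075, 0.0351, 0.0584]
orientation: [0.0, 0.596, 0.803, 0.001]
ft_force: [4.1, 3.3, -3.8]
opening: 0.012
finger_force: 30.1
```

Request:
{"name": "jog_arm", "arguments": {"plan": [[[0,0,0,0,0,0,0.035],[0,0,0,0,0,0,0.035],[0,0,0,0,0,0,0.035],[0,0,-0.03,0,0,0,0.035],[0,0,-0.06,0,0,0,0.035],[0,0,0,0,0,0,0.035]]]}}

```text
time_s: 7.62
tool_pos: [0.6113, 0.0337, 0.155]
orientation: [0.005, 0.596, 0.803, 0.003]
ft_force: [-0.2, 0.5, 0.0]
opening: 0.0347
finger_force: 0.0
```

```bash
python3 - <<'E'
from h import *
s=st();q=s['orientation'];M=R.from_quat(np.r_[q[1:],q[0]]).as_matrix();print(s['tool_pos'],M.round(3),s['ft_force'])
y=np.radians(8.1);r=np.array([[np.cos(y),-np.sin(y)],[np.sin(y),np.cos(y)]]);t=np.array([.6285,-.0175])
w=np.r_[t+r@[-.15,0],s['tool_pos'][2]];d=w-s['tool_pos'];print(w,'tool delta',M.T@d,'yangle',np.degrees(np.arctan2(M[1,1],M[0,1])))
E
```

```text
[0.61132851 0.03369961 0.15503589] [[-0.29   0.957  0.012]
 [ 0.957  0.29  -0.001]
 [-0.005  0.011 -1.   ]] [-0.23525355  0.52105517  0.04913341]
[ 0.47999645 -0.03863518  0.15503589] tool delta [-0.0311812  -0.14664892 -0.00150293] yangle 16.844896127591216
```

Request:
{"name": "jog_arm", "arguments": {"plan": [[[-0.01,-0.049,0,0,0,0,0],[-0.01,-0.049,0,0,0,0,0],[-0.01,-0.049,0,0,0,0,0],[0,0,0,0,0,-10,0],[0,0,0,0,0,-10,0],[0,0,0,0,0,-10,0],[0,0,0,0,0,-10,0],[0,0,0,0,0,-10,0],[0,0,0,0,0,-10,0],[0,0,0,0,0,-10,0]]]}}

```text
time_s: 8.88
tool_pos: [0.4738, -0.037, 0.1474]
orientation: [-0.001, 0.025, 1.0, 0.0]
ft_force: [-0.5, 0.2, 0.4]
opening: 0.0002
finger_force: 0.0
```

Request:
{"name": "jog_arm", "arguments": {"plan": [[[0,0,0,0,0,-10,0],[0,0,0,0,0,-1.3,0],[0,0,0,0,0,0,0],[0,0,0,0,0,0,0]]]}}

```text
time_s: 9.38
tool_pos: [0.4747, -0.037, 0.1482]
orientation: [-0.0, -0.07, 0.998, 0.0]
ft_force: [0.5, 0.1, -0.7]
opening: 0.0007
finger_force: 0.0
```

```bash
python3 - <<'E'
from h import *
s=st();c=cam('wrist','w2.png');print(s['q'],s['tool_pos'],s['orientation'],s['ft_force'])
np.savez('pics/ws.npz',p=s['tool_pos'],o=s['orientation'])
t=cam('top','top3.png')
b=cv2.resize(t['color'][85:240,265:400,::-1],None,fx=2.58,fy=2.58,interpolation=cv2.INTER_CUBIC)
a=c['color'][:,100:550,::-1]
o=np.zeros((400,800,3),np.uint8);o[:,:450]=a;o[:b.shape[0],450:450+b.shape[1]]=b[:400,:350];cv2.imwrite('pics/v3.png',o)
E
```

```text
[-2.59779216e-01  5.28177872e-02  1.83911682e+00 -5.47456020e-05
  1.25007875e+00 -1.97154080e+00] [ 0.47466017 -0.03698329  0.14824405] [-2.07410348e-04 -7.04328998e-02  9.97516497e-01  4.36446933e-05] [ 0.54106017  0.09185748 -0.66589148]
```

View pics/v3.png

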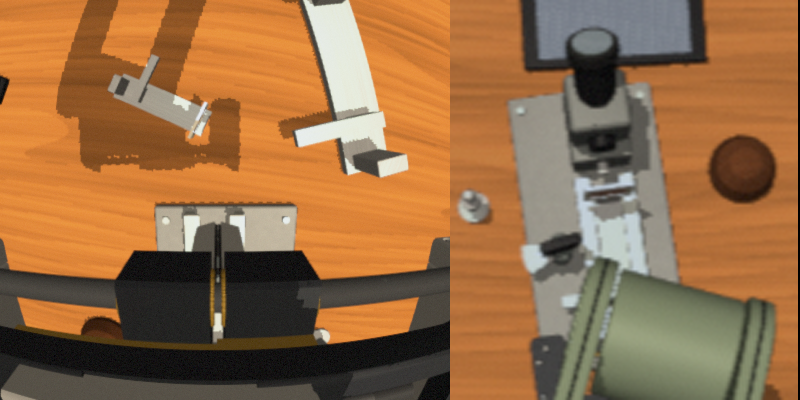

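The wing now lies across the slideway and the cam points to +y, so the knob is turned. The closed fingers hang behind the tab. The rail ends are at wrist columns 184–199 and 230–244 (+100), row ~214. I'll use those for the centre line.

```bash
python3 - <<'E'
from h import *
c=dict(np.load('pics/wrist.npz'));w=np.load('pics/ws.npz');s={'tool_pos':w['p'],'orientation':w['o']}
q=w['o'];M=R.from_quat(np.r_[q[1:],q[0]]).as_matrix()
f=lambda u,v,z:(M.T@(wcast(c,s,u,v,z)-w['p'])).round(4)
L=wcast(c,s,284,214,.029);Rr=wcast(c,s,344,214,.029);print(L,Rr,'mid',(L+Rr)/2, f(284,214,.029),f(344,214,.029))
a=wcast(c,s,256,206,.012);b=wcast(c,s,396,206,.012);print(a,b,'yaw',np.degrees(np.arctan2(*(b-a)[1::-1]))-90,f(256,206,.012),f(396,206,.012))
print('tool x',M[:,0],'tool y',M[:,1])
E
```

```text
[ 0.49942559 -0.06752755  0.029     ] [ 0.49086842 -0.00781298  0.029     ] mid [ 0.49514701 -0.03767027  0.029     ] [-0.0203 -0.0337  0.1192] [-0.0202  0.0266  0.1192]
[ 0.50013235 -0.09961797  0.012     ] [0.47898165 0.04886726 0.012     ] yaw 8.106856174461498 [-0.0165 -0.0656  0.1362] [-0.0164  0.0844  0.1362]
tool x [-9.90078327e-01 -1.40515977e-01  4.07642442e-04] tool y [-1.40515941e-01  9.90078409e-01  1.16289628e-04]
```

Request:
{"name": "jog_arm", "arguments": {"plan": [[[0,-0.003,0.03,0,0,0,0],[0,0,0.04,0,0,0,0],[0,0,0.03,0,0,0,0],[0,0,0.011,0,0,0,0],[0,0,0,0,0,0,0],[-0.01,0,0,0,0,0,0],[-0.01,0,0,0,0,0,0],[-0.008,0,0,0,0,0,0],[-0.004,0,0,0,0,0,0],[0,0,0,0,0,0,0]]]}}

```text
time_s: 10.72
tool_pos: [0.5073, -0.0354, 0.0375]
orientation: [0.0, -0.071, 0.997, -0.0]
ft_force: [0.7, -0.4, -0.5]
opening: 0.0004
finger_force: 0.0
```

Request:
{"name": "jog_arm", "arguments": {"plan": [[[-0.003,0,0,0,0,0,0],[-0.003,0,0,0,0,0,0],[-0.003,0,0,0,0,0,0],[-0.003,0,0,0,0,0,0],[-0.003,0,0,0,0,0,0],[0,0,0,0,0,0,0]]]}}

```text
time_s: 11.48
tool_pos: [0.5222, -0.0333, 0.0374]
orientation: [0.0, -0.071, 0.997, -0.0]
ft_force: [0.6, -0.1, -0.4]
opening: 0.0
finger_force: 0.0
```

Request:
{"name": "jog_arm", "arguments": {"plan": [[[-0.003,0,0,0,0,0,0],[-0.003,0,0,0,0,0,0],[-0.002,0,0,0,0,0,0],[-0.002,0,0,0,0,0,0],[0,0,0,0,0,0,0]]]}}

```text
time_s: 12.1
tool_pos: [0.532, -0.0318, 0.0374]
orientation: [0.0, -0.071, 0.997, 0.0]
ft_force: [-1.9, -0.3, -0.8]
opening: 0.0003
finger_force: 0.2
```

Request:
{"name": "jog_arm", "arguments": {"plan": [[[-0.002,0,0,0,0,0,0],[-0.002,0,0,0,0,0,0],[0,0,0,0,0,0,0]]]}}

```text
time_s: 12.48
tool_pos: [0.5345, -0.0314, 0.0374]
orientation: [-0.001, -0.071, 0.997, 0.0]
ft_force: [-5.5, -0.6, 4.1]
opening: 0.0005
finger_force: 2.6
```

Request:
{"name": "jog_arm", "arguments": {"plan": [[[-0.002,0,0,0,0,0,0],[-0.002,0,0,0,0,0,0],[0,0,0,0,0,0,0]]]}}

```text
time_s: 12.85
tool_pos: [0.5379, -0.0308, 0.0374]
orientation: [-0.002, -0.071, 0.997, 0.0]
ft_force: [-5.7, -0.2, 4.9]
opening: 0.0002
finger_force: 3.2
```

Request:
{"name": "jog_arm", "arguments": {"plan": [[[-0.002,0,0,0,0,0,0],[-0.002,0,0,0,0,0,0],[0,0,0,0,0,0,0]]]}}

```text
time_s: 13.22
tool_pos: [0.5412, -0.0303, 0.0373]
orientation: [-0.003, -0.071, 0.997, 0.0]
ft_force: [-7.1, -1.0, 6.2]
opening: 0.0003
finger_force: 4.0
```

Request:
{"name": "jog_arm", "arguments": {"plan": [[[-0.001,0,0,0,0,0,0],[-0.001,0,0,0,0,0,0],[-0.001,0,0,0,0,0,0],[0,0,0,0,0,0,0]]]}}

```text
time_s: 13.72
tool_pos: [0.5435, -0.0299, 0.0373]
orientation: [-0.003, -0.071, 0.997, 0.0]
ft_force: [-9.3, -1.9, 7.6]
opening: 0.0004
finger_force: 4.8
```

Request:
{"name": "jog_arm", "arguments": {"plan": [[[-0.001,0,-0.0005,0,0,0,0],[-0.001,0,-0.0005,0,0,0,0],[0,0,0,0,0,0,0]]]}}

```text
time_s: 14.1
tool_pos: [0.5436, -0.0298, 0.0373]
orientation: [-0.005, -0.071, 0.997, 0.0]
ft_force: [-11.4, -2.9, 5.9]
opening: 0.0005
finger_force: 5.9
```

Request:
{"name": "jog_arm", "arguments": {"plan": [[[-0.001,0,0,0,0,0,0],[-0.001,0,0,0,0,0,0],[0,0,0,0,0,0,0]]]}}

```text
time_s: 14.48
tool_pos: [0.5436, -0.0298, 0.0374]
orientation: [-0.008, -0.072, 0.997, 0.0]
ft_force: [-16.4, -3.7, 11.6]
opening: 0.0004
finger_force: 8.6
```

The TCP now stands still at x = 0.5436 while the force climbs, so the carrier is at the stop. One small increment should bring it to about 20 N, then I'll take a quick look.

Request:
{"name": "jog_arm", "arguments": {"plan": [[[-0.001,0,-0.0005,0,0,0,0],[-0.0005,0,-0.0005,0,0,0,0],[0,0,0,0,0,0,0],[0,0,0,0,0,0,0],[0,0,0,0,0,0,0],[0,0,0,0,0,0,0]]]}}

```text
time_s: 15.22
tool_pos: [0.5435, -0.0298, 0.0374]
orientation: [-0.009, -0.072, 0.997, 0.0]
ft_force: [-18.6, -4.7, 9.7]
opening: 0.0006
finger_force: 9.3
```

```bash
python3 - <<'E'
from h import *
s=st();print(s['tool_pos'],s['ft_force'],s['joint_vel'].round(4))
t=cam('side','s4.png')['color'][150:270,260:430,::-1];cv2.imwrite('pics/v4.png',cv2.resize(t,None,fx=4,fy=4,interpolation=cv2.INTER_CUBIC))
E
```

```text
[ 0.54351457 -0.02977686  0.03740144] [-18.6028263   -4.69473949   9.67848532] [-0.0005 -0.0012  0.0016 -0.0014  0.0016  0.0001]
```

View pics/v4.png

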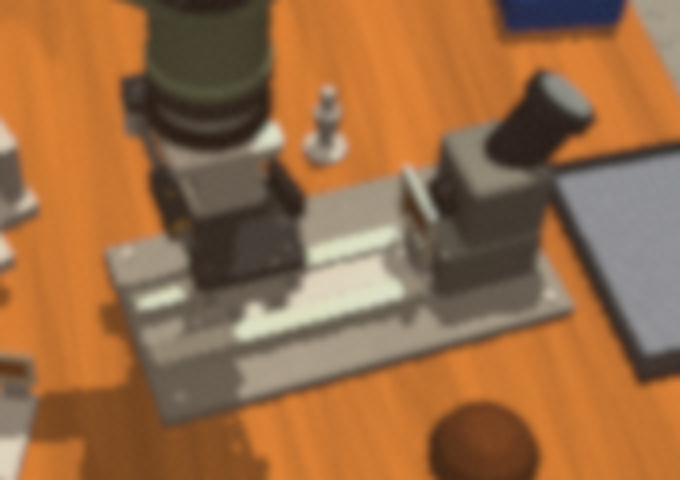

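The bumper with the slide at crop (420,215) sits against the head at (440,230), and the fingers hold the tab with a horizontal push of about 19 N. I'm handing the job in.

```bash
python3 -c "
from rig import ctrl
print(ctrl.close_job())"
```

```text
the job is handed in; nothing more can be done
None
```

The job is handed in, with no verdict returned: I turned the clamp knob clockwise about 78°, and the fingers still hold the carrier against the head's stop with about 19 N; I saw no sign that anything else on the desk was touched.

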